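# Clamp a specimen block in the viewing rail

### The job

Lay the amber specimen block lengthwise on the white pad of the viewing rail, then bring the blue sliding stop up so that the block sits snug and flat between it and the fixed end stop. Then flip the red cam lever all the way down to clamp the stop there; leave the green block, the jar and the carton alone.

Things in the scene. Friction and masses are not known exactly. Their poses are not given: they have to be found in the camera images.
- rail: Viewing rail, screwed down: black bed plate 170 x 360 mm, 20 mm thick. Origin: centre of its underside, on the table; y runs along the rail, x across it (away from the robot), z up. Along the far side an aluminium bar, x +40 to +70 mm, top at z = 60 mm, on which the blue sliding stop rides.
- pad (a point): Centre of the white pad on the bed, level with the bed's top: rail x = -30, y = +75, z = 20 mm. The pad is 70 mm wide (x) and 110 mm long (y) and ends at the fixed end stop.
- end_stop (a point): Middle of the inner face (looks to rail -y) of the fixed end stop, a dark steel block on the bed: rail x = -30, y = +130, z = 40 mm. It spans x -70 to +30 mm and rises 40 mm above the bed.
- stop_face (a point): Middle of the sliding stop's face (looks to rail +y): rail x = -30, z = 42 mm; moves along y only. It is on a blue arm 18 mm thick (behind the face, to -y), x +37 to -68, z 25 to 59 mm, which can be pushed from behind. Its saddle on the bar spans x +29 to +81, top z = 89 mm, and reaches 56 mm behind the face.
- carriage (a joint): Travel of the sliding stop along the rail's +y, m; at 0 its face is at rail y = -110 mm, at 0.2 at y = +90 mm. Drag 1.5 N while the lever is up; when the lever is down the cam holds it against about 20 N. It stays where it is left.
- lever_pivot (a point): Hinge of the red cam lever, in a slot of the saddle: rail x = +55, z = 77 mm, 28 mm behind the stop's face (-y). The hinge axis is the rail's y.
- lever_tip (a point): Outer end of the red cam lever, 112 mm from its hinge. The lever is 9 mm thick and 13 mm wide to 70 mm from the hinge, then a paddle 11 mm thick (in the direction of swing) and 26 mm wide (along rail y) to the end.
- lever (a joint): Angle of the cam lever, rad: 0 upright (stop free), swings over to the rail's +x (away from the robot) and down; 1.55 is fully down against its limit, lying level (stop clamped). From about 0.85 on the cam bites: up to some 10 N at the paddle; it stays where it is left.
- amber_center (a point): Centre (half-way up) of the loose amber-orange specimen block with a black base: 50 mm (its x) by 90 mm (its y) by 40 mm high, 0.15 to 0.3 kg, lying flat; a dark insect shape on its top. Starts left or right of the rail.
- green_center (a point): Centre of the other specimen block, green, same shape and size, loose. To be left alone.
- jar_center (a point): Centre of a loose jar with a yellow cap, 60 mm across, 85 mm high, standing behind the rail. To be left alone.
- carton_center (a point): Centre of a loose small white carton with yellow and orange bands, 60 x 100 x 45 mm high, behind the rail. To be left alone.
Things that resemble listed ones, but are neither listed nor needed, are in the scene too. Leave any pink or purple look-alike of the part that bears amber_center alone.

How it is judged:
By the outcome, as a careful person would: the job done as asked, in the order asked, and still so for the second after the job is handed in, with the robot touching nothing.
It also fails if it takes over 66 s, if anything falls off the work surface, if the arm or the gripper's body presses on something with over 40 N, if the wrist force passes 120 N, or if a joint passes its speed limit or range.

### The arm

A 6-joint arm with a two-finger parallel gripper is mounted at the origin on the work surface. World frame = base frame: x ahead of the robot, y to its left, z up, the work surface at z = 0. Lengths are in m, angles in degrees, forces in N, time in s.
With the tool pointing down it reaches from about 0.4 to 0.825 m from the base axis. Payload 7 kg.
Tool frame: the origin (TCP) lies at the very end of the fingers, on their centre line; the grasp point (between the pads) lies 19 mm behind it; z points along the fingers, x is the direction in which the jaws open and shut, and the axes are right-handed (so a half turn about z gives the same grasp; the last joint's range is limited). The gripper opens to 88 mm and grips with 3 to 60 N. Pads are 19 mm wide; open, the fingers measure 130 mm over their backs; the gripper's body (78 mm by 193 mm) begins 47 mm behind the grasp point.
Start: joints at [79.819, 20.546, 0.682, 0, -70.136, -16.507], TCP at [0.303, 0.603, 0.227] pointing down, gripper open.
Joint ranges: [-176.03, 176.03], [-82.01, 121.73], [-58.28, 71.71], [-173.87, 95.51], [-174.79, -0.11], [-173.66, 173.66]. Speed limits (degrees/s): [136.94, 136.94, 172.46, 180, 180, 180].

### API

Orientations are given as [roll, pitch, yaw] about the fixed x, y, z axes, in that order (R = Rz(yaw) Ry(pitch) Rx(roll)).
In Python, from plant import get_state, optics, order, finder gives the robot as it stands.
- The arm moves only by the shell command python3 -m crank 'ROWS' [FORCE]. ROWS is JSON, a list of rows, each an object of numbers: "dx", "dy", "dz": the shift along the tool's x, y, z in mm; "wx", "wy", "wz": the turn, a rotation vector about the tool's x, y, z in degrees; "hand": the opening in per cent of the stroke, from 0 (shut) to 100 (fully open). A call has 1 to 10 rows; each row shifts and turns the commanded pose from where the row before left it, along the tool's axes as they then stand; what a row does not reach is not made up. A row lasts 1/8 s, in which the tool goes at most 62.5 mm and 10.7 degrees, less where a joint would pass 70% of its speed; a pose out of reach is approached as far as the arm can. A call is refused whole if a number of a shift passes 62.5 or a number of a turn 10.7, either way. A call with a gripper value outside its range is refused whole. The fingers move at their own pace and stop on an object; FORCE is the grip in N (left out, the last holds). Time passes only in rows, so rows that do not move let the fingers close. It gives the time, the measured TCP pose, the force and the opening at its end, in the units of the state.
- get_state(): the state, without advancing time (a new reading comes with each control period).
- optics.capture(name): name is "side" or "top"; returns the picture (384x512x3 uint8, blue, green, red); there is no depth.
- optics.calibration(name): a dict with "intrinsics" (3x3 intrinsics, pixels), "R" (3x3) and "t" (3): a world point X has camera coordinates R X + t. Camera axes: x right, y down, z forward; pixel columns grow to the right and rows downward; lengths in m; the calibration is good to about 2 mm. A picture is of the moment at which its call begins. calibration takes no time and is no camera call.
- order.close_job(): hands the job in, once; it reports no verdict.
Trained networks look in the newest picture that a camera, given by its name, has taken for a name from the list of things; names that differ only in an ending like _2 or _b are one class to them, and where a whole thing is asked for, a point or a joint stands for the part that bears it (a point fixed in the world has none). Each returns a list of dicts, best first, with "conf" (0 to 1); they miss things now and then, are a little off and sometimes report something else, mostly with a low value. They report only what shows in the picture. A call takes as long as a camera call. They do not tell look-alikes from the thing itself.
- finder.masks_of(thing, camera): "mask" (384x512 bool, what is visible of it) and "rect" ([centre column, centre row, width, height] in pixels, round what is visible of it).
- finder.place_of(thing, camera): "centre" ([column, row] in pixels: a listed point, or the origin of a listed thing).
The state is a dict: "time_s": time; "joints": joint angles; "qd": joint speeds; "joint_torque": joint torques, N m; "tcp_pos": TCP position; "eef_rot": TCP orientation; "contact_force": force on the tool from outside, world axes, zero at the start; "moment": the same for the moment, N m; "gripper_width": finger opening in m.
Only numpy, scipy, OpenCV 4.12 (cv2) and the standard library are available. Lean on these libraries where they do the work, as an engineer would, in place of code of your own. Each camera call takes 0.05 s, during which the arm holds its last target.

## Working session

There is one attempt and no reset: what is moved stays moved. The work goes in short steps, Python scripts to look and compute and a shell command to move; the robot and the scene stay as the last step left them, time stands still between calls to the robot, and variables do not carry over. Pictures are saved under pics/ and viewed, and the job is handed in when it is done.

```bash
ls; mkdir -p pics; python3 - <<'E'
from plant import get_state, optics, order, finder
import cv2
print(get_state())
for c in("side","top"):
    cv2.imwrite(f"pics/{c}0.png",optics.capture(c)); k=optics.calibration(c); print(c,k)
    for n in ("rail","pad","end_stop","stop_face","lever_pivot","lever_tip","amber_center","green_center","jar_center","carton_center"):
        print(n,[(([round(v) for v in d["centre"]]),round(d["conf"],2)) for d in finder.place_of(n,c)])
E
```

```text
pics
{'time_s': 0.0, 'joints': array([ 7.98208571e+01,  2.05891399e+01,  6.33976218e-01, -1.82893772e-02,
       -7.01359843e+01, -1.65056686e+01]), 'qd': array([-0.09475504, -0.03222633,  0.00299324, -0.02427078,  0.02520561,
        0.01182178]), 'joint_torque': array([ 1.01264664e-03, -5.82710230e+01,  2.93047392e+01,  6.99697226e+00,
        6.80483630e-03, -1.60551522e-04]), 'tcp_pos': array([0.30295912, 0.60264915, 0.22565589]), 'eef_rot': array([-1.79990587e+02, -9.22770062e-02, -1.16691047e+02]), 'contact_force': array([-0.55579562,  0.67445796, -0.41688189]), 'moment': array([ 0.01258977,  0.00654476, -0.04427874]), 'gripper_width': 0.08758847634396723}
side {'intrinsics': array([[492.73983766,   0.        , 255.63055759],
       [  0.        , 492.73983766, 184.43574752],
       [  0.        ,   0.        ,   1.        ]]), 'R': array([[ 0.94413515, -0.32918969, -0.01558727],
       [-0.25293269, -0.69348227, -0.67461648],
       [ 0.2112673 ,  0.64087166, -0.73800382]]), 't': array([-0.57070939,  0.18426135,  1.6699283 ])}
rail [([228, 200], 0.81)]
pad [([215, 185], 0.93),
[... 409 characters left out ...]
],
       [  0.        , 488.80058637, 189.4735314 ],
       [  0.        ,   0.        ,   1.        ]]), 'R': array([[-0.0159933 , -0.99967644, -0.01977944],
       [-0.98116629,  0.01949957, -0.19217823],
       [ 0.19250174,  0.01633335, -0.98116069]]), 't': array([-0.06131489,  0.61165517,  1.34833309])}
rail [([231, 235], 0.96)]
pad [([209, 242], 0.84)]
end_stop [([180, 242], 0.59)]
stop_face [([254, 244], 0.77)]
lever_pivot [([270, 212], 0.9), ([265, 192], 0.54), ([259, 245], 0.33)]
lever_tip [([268, 194], 0.67)]
amber_center [([412, 250], 0.96), ([337, 176], 0.92)]
green_center [([127, 236], 0.92)]
jar_center [([187, 147], 0.67), ([266, 213], 0.24)]
carton_center [([294, 140], 0.77)]
```

View pics/side0.png

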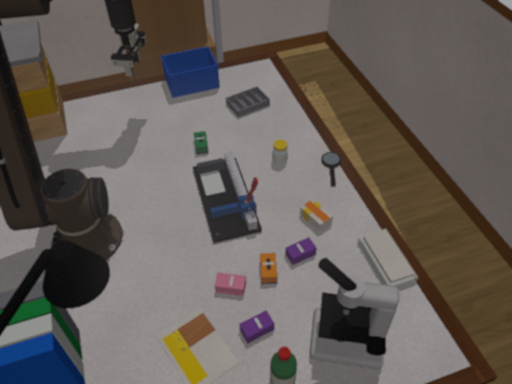

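View pics/top0.png

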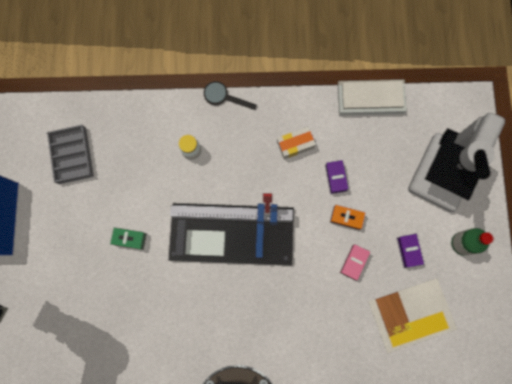

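```bash
python3 - <<'E'
import cv2,numpy as np
a=cv2.imread("pics/side0.png")[90:370,170:380];b=cv2.imread("pics/top0.png")[100:300,90:460]
cv2.imwrite("pics/s0c.png",cv2.resize(a,None,fx=2.1,fy=2.1,interpolation=2))
cv2.imwrite("pics/t0c.png",cv2.resize(b,None,fx=2.1,fy=2.1,interpolation=2))
E
```

```text
(no output)
```

View pics/s0c.png

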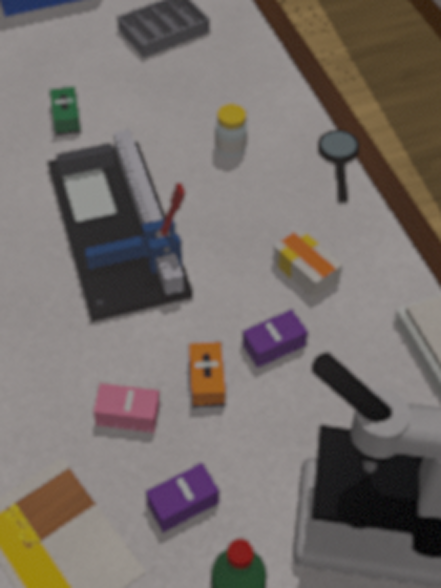

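View pics/t0c.png

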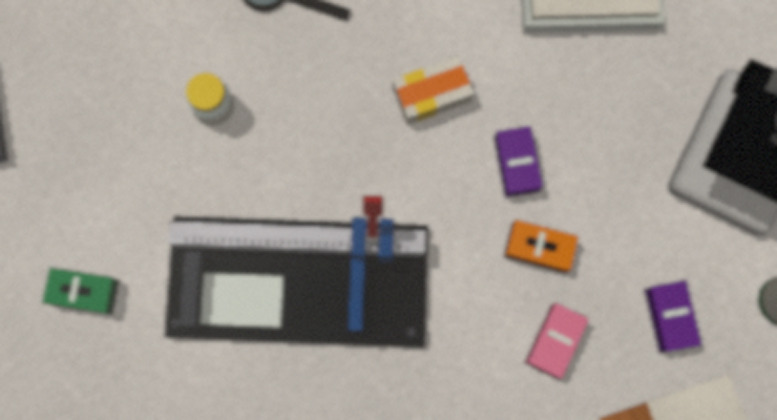

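Amber candidates in the top picture: orange block with insect (348,217), purple (337,176), purple (411,250), pink (356,262). The first matches the description, with dark insect and orange sides. Next, poses by model fit.

```bash
cat > h.py <<'E'
import numpy as np,cv2
from scipy.optimize import minimize
from plant import get_state, optics, order, finder
K={c:optics.calibration(c) for c in("side","top")}
def proj(c,X):
    k=K[c];p=(k["R"]@np.atleast_2d(X).T).T+k["t"];p=p@k["intrinsics"].T;return p[:,:2]/p[:,2:]
def ray(c,uv,z):
    k=K[c];d=k["R"].T@np.linalg.inv(k["intrinsics"])@np.array([uv[0],uv[1],1.]);C=-k["R"].T@k["t"];return C+d*(z-C[2])/d[2]
def box(x0,x1,y0,y1,z0,z1): return np.array([[x,y,z] for x in(x0,x1) for y in(y0,y1) for z in(z0,z1)])/1000.
def T(X,p): c,s=np.cos(p[2]),np.sin(p[2]); return np.c_[p[0]+c*X[:,0]-s*X[:,1],p[1]+s*X[:,0]+c*X[:,1],X[:,2]]
S=4
def fillhull(im,c,X,v,o):
    u=proj(c,X); q=cv2.convexHull(((u-o+0.5)*S-0.5).astype(np.float32))
    cv2.fillConvexPoly(im,np.round(q*16).astype(np.int32),v,shift=4)
def frac(c,parts,o,w,h,n):
    im=np.zeros((h*S,w*S),np.uint8)
    for X,v in parts: fillhull(im,c,X,v,o)
    return np.stack([cv2.resize((im==i).astype(np.float32),(w,h),interpolation=cv2.INTER_AREA) for i in range(n)],-1)
def resid(img,c,parts,o,w,h,n):
    F=frac(c,parts,o,w,h,n); F=cv2.GaussianBlur(F,(0,0),.8)
    I=img[o[1]:o[1]+h,o[0]:o[0]+w].astype(float).reshape(-1,3);F=F.reshape(-1,n)
    B,*_=np.linalg.lstsq(F,I,rcond=None); r=np.abs(I-F@B); r=np.minimum(r,40); return (r**2).mean()
def fit(f,x0,sc):
    x0=np.array(x0,float);sc=np.array(sc)
    for k in (1,.4,.15):
        n=len(x0);sx=np.vstack([x0]+[x0+k*sc*e for e in np.eye(n)])
        r=minimize(f,x0,method="Nelder-Mead",options=dict(initial_simplex=sx,maxiter=300,xatol=1e-5,fatol=1e-4)); x0=r.x
    return r.x,r.fun
def win(c,X):
    u=proj(c,X);a=np.floor(u.min(0)-6).astype(int);b=np.ceil(u.max(0)+6).astype(int);return a,*(b-a)
def block(img,p0,z0=0.,cams=("top","side")):
    W={c:win(c,T(box(-35,35,-50,50,0,45)+[0,0,z0],p0)) for c in cams}
    def f(p):
        s=0
        for c in cams:
            o,w,h=W[c]; X=[(T(box(-25,25,-45,45,0,8)+[0,0,z0],p),1),(T(box(-25,25,-45,45,8,40)+[0,0,z0],p),2),(T(box(-25,25,-45,45,39.9,40)+[0,0,z0],p),3)]
            s+=resid(img[c],c,X,o,w,h,4)
        return s
    return fit(f,p0,[.01,.01,.15])
def railparts(p):
    y=-110+p[3]*1000
    L=[(box(-85,85,-180,180,0,20),1),(box(-65,5,20,130,20,20.1),2),(box(40,70,-180,180,20,60),3),(box(-70,30,130,152,20,60),4),(box(-70,30,130,152,59.9,60),5),
       (box(-68,37,y-18,y,25,59),6),(box(29,81,y-56,y,58,89),6)]
    return [(T(X,p),v) for X,v in L]
def rail(img,p0,cams=("top","side")):
    W={c:win(c,T(box(-85,85,-180,180,0,60),p0)) for c in cams}
    def f(p): return sum(resid(img[c],c,railparts(p),*W[c],7) for c in cams)
    return fit(f,p0,[.01,.01,.05,.02])
def overlay(img,c,partsX,fn,crop,s=3):
    x0,y0,x1,y1=crop; im=cv2.resize(img[y0:y1,x0:x1],None,fx=s,fy=s,interpolation=cv2.INTER_CUBIC)
    for X in partsX:
        q=cv2.convexHull(((proj(c,X)-[x0,y0]+.5)*s-.5).astype(np.float32)); cv2.polylines(im,[np.round(q).astype(np.int32)],True,(0,255,0),1)
    cv2.imwrite(fn,im)
E
python3 - <<'E'
from h import *
for c in K: print(c,-K[c]["R"].T@K[c]["t"])
img={c:cv2.imread(f"pics/{c}0.png") for c in K}
a=ray("top",(348,217),.04);r=ray("top",(231,235),.0);print(a,r)
for cams in (("top",),("side",),("top","side")):
    b=block(img,[a[0],a[1],np.radians(80)],cams=cams);print(cams,b[0][:2],np.degrees(b[0][2]),b[1])
    R=rail(img,[r[0],r[1],0,.05],cams);print(R[0][:2],np.degrees(R[0][2]),R[0][3],R[1])
p=R[0]
overlay(img["top"],"top",[X for X,_ in railparts(p)]+[T(box(-25,25,-45,45,0,40),b[0])],"pics/o1.png",(160,180,380,280))
overlay(img["side"],"side",[X for X,_ in railparts(p)]+[T(box(-25,25,-45,45,0,40),b[0])],"pics/o2.png",(180,130,320,290))
E
```

```text
side [ 0.23263128 -1.13029939  1.34782341]
top [ 0.33959834 -0.09524486  1.43926546]
[ 0.52839441 -0.32706685  0.04      ] [0.48674658 0.01300768 0.        ]
('top',) [ 0.52940312 -0.32848184] 163.28771201767037 196.02042092360236
[0.49015146 0.00981311] -3.364566959007152 0.036415021449945906 162.40790937715266
('side',) [ 0.53026741 -0.3306983 ] 162.9488554389744 178.6799204258501
[0.49173227 0.01079004] -3.4962896417806975 0.03622621497121381 108.35518776781507
('top', 'side') [ 0.52979524 -0.32910311] 163.70368532937593 380.6891501857167
[0.49053792 0.00993878] -3.4571721015780192 0.03625100839750044 281.01180371855827
```

View pics/o1.png

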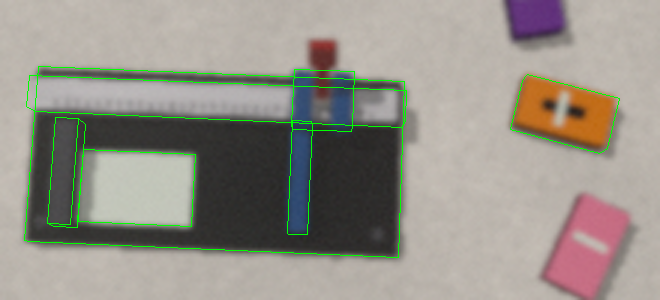

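View pics/o2.png

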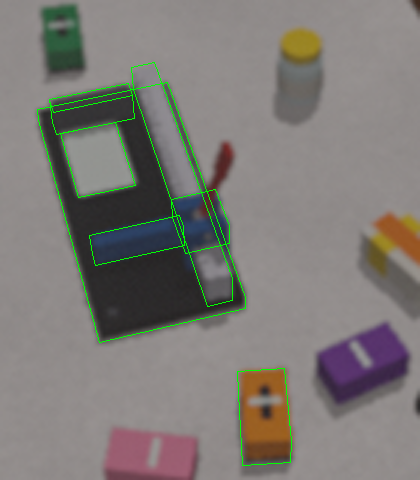

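The side and top fits agree to about 2 mm. In pics o1/o2 the amber outline sits on the orange block, top (348,217), side (267,268), and the rail, pad and stop outlines lie on theirs. Rail is at (0.490, 0.010), yaw -3.4°, carriage ≈0.036. Close crop and first displacement next.

```bash
cat >> h.py <<'E'
RAIL=np.array([.4904,.0100,np.radians(-3.45)])
def rw(x,y,z): return T(np.array([[x,y,z]])/1000.,RAIL)[0]
from scipy.spatial.transform import Rotation as Ro
def need(pos,yaw,pr=True):
    s=get_state();R0=Ro.from_euler("xyz",s["eef_rot"],degrees=True);R1=Ro.from_euler("xyz",[180,0,yaw],degrees=True)
    print("t %.2f"%s["time_s"],"tcp",np.round(s["tcp_pos"]*1000,1),"rot",np.round(s["eef_rot"],1),"w %.1f"%(1000*s["gripper_width"]),"F",np.round(s["contact_force"],1))
    d=np.array(pos)-s["tcp_pos"]
    print(" tool now:",np.round(R0.inv().apply(d)*1000,1)," after turn:",np.round(R1.inv().apply(d)*1000,1)," turn:",np.round((R0.inv()*R1).as_rotvec(degrees=True),1))
E
python3 - <<'E'
from h import *
im=cv2.imread("pics/top0.png")[190:245,310:390];cv2.imwrite("pics/c1.png",cv2.resize(im,None,fx=8,fy=8,interpolation=2))
need([.530,-.329,.2257],163.7)
need([.530,-.329,.009],163.7)
E
```

```text
t 1.10 tcp [303.2 603.1 226.5] rot [ 180.    -0.  -116.7] w 87.5 F [ 0.4 -0.2 -0.5]
 tool now: [ 730.9 -621.3    0.8]  after turn: [-4.793e+02 -8.309e+02  8.000e-01]  turn: [ 0.  -0.  79.6]
t 1.10 tcp [303.2 603.1 226.5] rot [ 180.    -0.  -116.7] w 87.5 F [ 0.4 -0.2 -0.5]
 tool now: [ 730.9 -621.3  217.5]  after turn: [-479.3 -830.9  217.5]  turn: [ 0.  -0.  79.6]
```

View pics/c1.png

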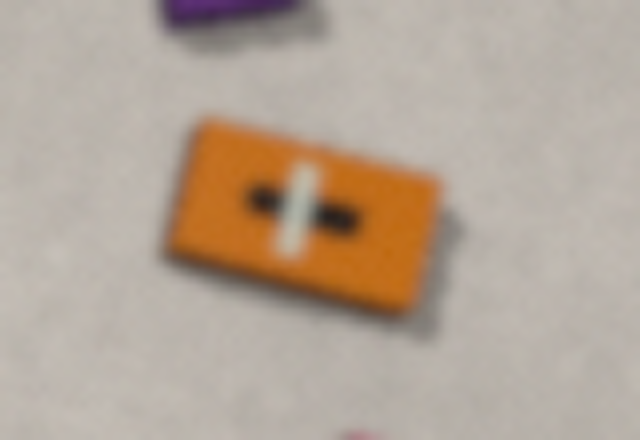

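The crop shows the amber block with the dark insect at (348,217), black base edge at its lower side; purple only touches the crop's top. Going there.

```bash
python3 -m crank '[{"wz":9.95},{"wz":9.95},{"wz":9.95},{"wz":9.95},{"wz":9.95},{"wz":9.95},{"wz":9.95},{"wz":9.95,"hand":80}]' 30
python3 -m crank '[{"dx":-24,"dy":-41.5},{"dx":-24,"dy":-41.5},{"dx":-24,"dy":-41.5},{"dx":-24,"dy":-41.5},{"dx":-24,"dy":-41.5},{"dx":-24,"dy":-41.5},{"dx":-24,"dy":-41.5},{"dx":-24,"dy":-41.5},{"dx":-24,"dy":-41.5},{"dx":-24,"dy":-41.5}]'
python3 -m crank '[{"dx":-24,"dy":-41.5},{"dx":-24,"dy":-41.5},{"dx":-24,"dy":-41.5},{"dx":-24,"dy":-41.5},{"dx":-24,"dy":-41.5},{"dx":-24,"dy":-41.5},{"dx":-24,"dy":-41.5},{"dx":-24,"dy":-41.5},{"dx":-24,"dy":-41.5},{"dx":-24,"dy":-41.5}]'
python3 -c "
from h import *
need([.530,-.329,.009],163.7)"
```

```text
t 1.10 tcp [303.2 603.1 226.5] rot [ 180.    -0.  -116.7] w 87.5 F [ 0.4 -0.2 -0.5]
 tool now: [ 730.9 -621.3  217.5]  after turn: [-479.3 -830.9  217.5]  turn: [ 0.  -0.  79.6]validation failed for argument at $[0]...
validation failed for argument at $[0]...
validation failed for argument at $[0]...
```

```bash
python3 -m crank '[{"dx":0,"dy":0,"dz":0,"wx":0,"wy":0,"wz":9.95,"hand":100}]' 30; python3 -m crank --help | head -30
```

```text
time_s: 1.23
tcp_pos: [0.3032, 0.6031, 0.2266]
eef_rot: [-180.0, 0.0, -126.8]
contact_force: [0.2, -0.1, -0.1]
gripper_width: 0.0878invalid input: not JSON, or not a number
```

All keys are required. Continuing.

```bash
python3 -m crank '[{"dx":0,"dy":0,"dz":0,"wx":0,"wy":0,"wz":9.95,"hand":100},{"dx":0,"dy":0,"dz":0,"wx":0,"wy":0,"wz":9.95,"hand":100},{"dx":0,"dy":0,"dz":0,"wx":0,"wy":0,"wz":9.95,"hand":100},{"dx":0,"dy":0,"dz":0,"wx":0,"wy":0,"wz":9.95,"hand":100},{"dx":0,"dy":0,"dz":0,"wx":0,"wy":0,"wz":9.95,"hand":100},{"dx":0,"dy":0,"dz":0,"wx":0,"wy":0,"wz":9.95,"hand":80},{"dx":0,"dy":0,"dz":0,"wx":0,"wy":0,"wz":9.95,"hand":80}]' 30
python3 -c "
from h import *
need([.530,-.329,.009],163.7)"
```

```text
time_s: 2.1
tcp_pos: [0.3032, 0.6031, 0.2265]
eef_rot: [180.0, -0.0, 163.4]
contact_force: [0.1, -0.5, 0.3]
gripper_width: 0.0737
t 2.10 tcp [303.2 603.1 226.5] rot [180.   -0.  163.4] w 73.7 F [ 0.1 -0.5  0.3]
 tool now: [-483.9 -828.3  217.5]  after turn: [-479.3 -830.9  217.5]  turn: [ 0.  -0.  -0.3]
```

```bash
python3 -m crank '[{"dx":-24,"dy":-41.5,"dz":0,"wx":0,"wy":0,"wz":0,"hand":80},{"dx":-24,"dy":-41.5,"dz":0,"wx":0,"wy":0,"wz":0,"hand":80},{"dx":-24,"dy":-41.5,"dz":0,"wx":0,"wy":0,"wz":0,"hand":80},{"dx":-24,"dy":-41.5,"dz":0,"wx":0,"wy":0,"wz":0,"hand":80},{"dx":-24,"dy":-41.5,"dz":0,"wx":0,"wy":0,"wz":0,"hand":80},{"dx":-24,"dy":-41.5,"dz":0,"wx":0,"wy":0,"wz":0,"hand":80},{"dx":-24,"dy":-41.5,"dz":0,"wx":0,"wy":0,"wz":0,"hand":80},{"dx":-24,"dy":-41.5,"dz":0,"wx":0,"wy":0,"wz":0,"hand":80},{"dx":-24,"dy":-41.5,"dz":0,"wx":0,"wy":0,"wz":0,"hand":80},{"dx":-24,"dy":-41.5,"dz":0,"wx":0,"wy":0,"wz":0,"hand":80}]'
python3 -c "
from h import *
need([.530,-.329,.009],163.7)"
```

```text
time_s: 3.35
tcp_pos: [0.4173, 0.136, 0.227]
eef_rot: [179.9, 0.0, 163.7]
contact_force: [1.2, -0.1, -0.3]
gripper_width: 0.07
t 3.35 tcp [417.3 136.  227. ] rot [179.9   0.  163.7] w 70.0 F [ 1.2 -0.1 -0.3]
 tool now: [-238.2 -415.   217.8]  after turn: [-238.7 -414.7  218. ]  turn: [0.1 0.  0. ]
```

```bash
python3 -m crank '[{"dx":-24,"dy":-41.5,"dz":0,"wx":0,"wy":0,"wz":0,"hand":80},{"dx":-24,"dy":-41.5,"dz":0,"wx":0,"wy":0,"wz":0,"hand":80},{"dx":-24,"dy":-41.5,"dz":0,"wx":0,"wy":0,"wz":0,"hand":80},{"dx":-24,"dy":-41.5,"dz":0,"wx":0,"wy":0,"wz":0,"hand":80},{"dx":-24,"dy":-41.5,"dz":0,"wx":0,"wy":0,"wz":0,"hand":80},{"dx":-24,"dy":-41.5,"dz":0,"wx":0,"wy":0,"wz":0,"hand":80},{"dx":-24,"dy":-41.5,"dz":0,"wx":0,"wy":0,"wz":0,"hand":80},{"dx":-24,"dy":-41.5,"dz":20,"wx":0,"wy":0,"wz":0,"hand":80},{"dx":-24,"dy":-41.5,"dz":30,"wx":0,"wy":0,"wz":0,"hand":80},{"dx":-24,"dy":-41.5,"dz":40,"wx":0,"wy":0,"wz":0,"hand":80}]'
python3 - <<'E'
from h import *
need([.530,-.329,.009],163.7)
for c in K: cv2.imwrite(f"pics/{c}1.png",cv2.resize(optics.capture(c)[150:350,170:450],None,fx=2.5,fy=2.5,interpolation=2))
E
```

```text
time_s: 4.6
tcp_pos: [0.5322, -0.3302, 0.1367]
eef_rot: [-180.0, 0.2, 163.7]
contact_force: [0.9, 0.9, 0.9]
gripper_width: 0.0702
t 4.60 tcp [ 532.2 -330.2  136.7] rot [-180.     0.2  163.7] w 70.2 F [0.9 0.9 0.9]
 tool now: [  2.8   0.6 127.7]  after turn: [  2.5   0.5 127.7]  turn: [-0.   0.2  0. ]
```

View pics/side1.png

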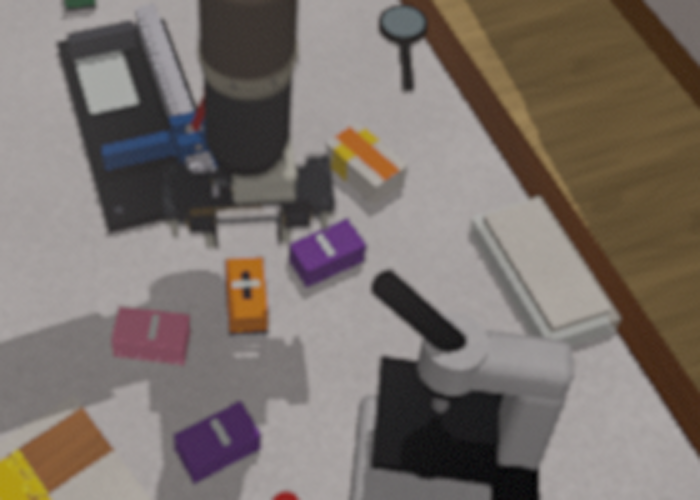

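View pics/top1.png

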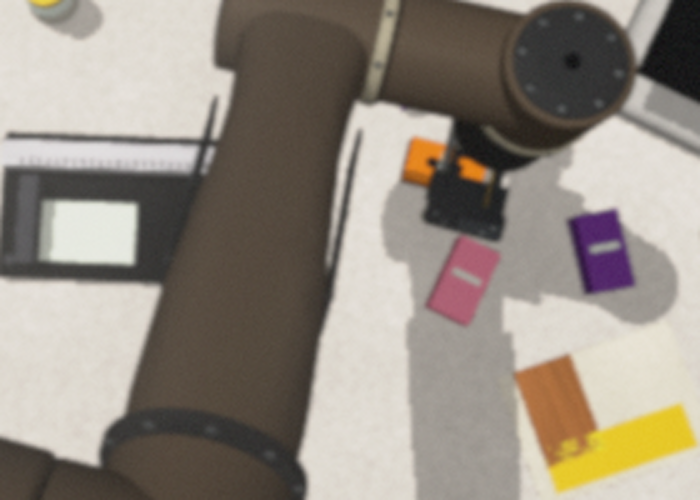

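Side (1) shows the gripper above and in line with the amber block, with the fingers clear of purple at (330,250) and pink (150,335). Descending.

```bash
python3 -m crank '[{"dx":2.5,"dy":0.5,"dz":30,"wx":0,"wy":0.2,"wz":0,"hand":80},{"dx":0,"dy":0,"dz":30,"wx":0,"wy":0,"wz":0,"hand":80},{"dx":0,"dy":0,"dz":20,"wx":0,"wy":0,"wz":0,"hand":80},{"dx":0,"dy":0,"dz":14,"wx":0,"wy":0,"wz":0,"hand":80}]'
python3 -c "
from h import *
need([.530,-.329,.009],163.7)"
```

```text
time_s: 5.2
tcp_pos: [0.5286, -0.3267, 0.0421]
eef_rot: [-180.0, -0.2, 163.7]
contact_force: [0.3, -0.6, 0.2]
gripper_width: 0.0702
t 5.20 tcp [ 528.6 -326.7   42.1] rot [-180.    -0.2  163.7] w 70.2 F [ 0.3 -0.6  0.2]
 tool now: [-2.1 -1.8 33.1]  after turn: [-2.  -1.8 33.1]  turn: [-0.  -0.2  0. ]
```

```bash
python3 -m crank '[{"dx":-1,"dy":-1,"dz":16,"wx":0,"wy":0,"wz":0,"hand":80},{"dx":0,"dy":0,"dz":16,"wx":0,"wy":0,"wz":0,"hand":80},{"dx":0,"dy":0,"dz":0,"wx":0,"wy":0,"wz":0,"hand":80}]'
python3 -c "
from h import *
need([.530,-.329,.009],163.7)"
python3 -m crank '[{"dx":0,"dy":0,"dz":0,"wx":0,"wy":0,"wz":0,"hand":40},{"dx":0,"dy":0,"dz":0,"wx":0,"wy":0,"wz":0,"hand":40},{"dx":0,"dy":0,"dz":0,"wx":0,"wy":0,"wz":0,"hand":40},{"dx":0,"dy":0,"dz":0,"wx":0,"wy":0,"wz":0,"hand":40}]' 25
```

```text
time_s: 5.58
tcp_pos: [0.5283, -0.3279, 0.0091]
eef_rot: [180.0, -0.3, 163.7]
contact_force: [0.6, 0.4, -0.2]
gripper_width: 0.0704
t 5.58 tcp [ 528.3 -327.9    9.1] rot [180.   -0.3 163.7] w 70.4 F [ 0.6  0.4 -0.2]
 tool now: [-1.9 -0.6  0.1]  after turn: [-1.9 -0.6  0.1]  turn: [ 0.  -0.3 -0. ]
time_s: 6.08
tcp_pos: [0.5297, -0.3284, 0.0112]
eef_rot: [-180.0, -0.1, 163.7]
contact_force: [-0.3, 0.9, 3.8]
gripper_width: 0.0498
```

Gripped (49.8 mm). Lift and transport.

```bash
python3 -m crank '[{"dx":0,"dy":0,"dz":-20,"wx":0,"wy":0,"wz":0,"hand":40},{"dx":0,"dy":0,"dz":-50,"wx":0,"wy":0,"wz":0,"hand":40},{"dx":0,"dy":0,"dz":-60,"wx":0,"wy":0,"wz":0,"hand":40},{"dx":0,"dy":0,"dz":-60,"wx":0,"wy":0,"wz":-6.4,"hand":40},{"dx":0,"dy":0,"dz":-40,"wx":0,"wy":0,"wz":-6.4,"hand":40}]'
python3 -c "
from h import *
print(rw(-30,80,0))
p=rw(-30,80,.0);p[2]=.238;need(p,176.55)"
```

```text
time_s: 6.7
tcp_pos: [0.5302, -0.3285, 0.2437]
eef_rot: [180.0, -0.0, 176.7]
contact_force: [0.2, 0.2, -2.6]
gripper_width: 0.0498
[0.46526857 0.09166034 0.        ]
t 6.70 tcp [ 530.2 -328.5  243.7] rot [180.   -0.  176.7] w 49.8 F [ 0.2  0.2 -2.6]
 tool now: [ 88.8 415.8   5.8]  after turn: [ 90.1 415.5   5.7]  turn: [ 0.  -0.   0.2]
```

```bash
python3 -m crank '[{"dx":9,"dy":41.5,"dz":0,"wx":0,"wy":0,"wz":0,"hand":40},{"dx":9,"dy":41.5,"dz":0,"wx":0,"wy":0,"wz":0,"hand":40},{"dx":9,"dy":41.5,"dz":0,"wx":0,"wy":0,"wz":0,"hand":40},{"dx":9,"dy":41.5,"dz":0,"wx":0,"wy":0,"wz":0,"hand":40},{"dx":9,"dy":41.5,"dz":0,"wx":0,"wy":0,"wz":0,"hand":40},{"dx":9,"dy":41.5,"dz":0,"wx":0,"wy":0,"wz":0,"hand":40},{"dx":9,"dy":41.5,"dz":0,"wx":0,"wy":0,"wz":0,"hand":40},{"dx":9,"dy":41.5,"dz":0,"wx":0,"wy":0,"wz":0,"hand":40},{"dx":9,"dy":41.5,"dz":0,"wx":0,"wy":0,"wz":0,"hand":40},{"dx":9,"dy":41.5,"dz":0,"wx":0,"wy":0,"wz":0,"hand":40}]'
python3 -m crank '[{"dx":0,"dy":0,"dz":50,"wx":0,"wy":0,"wz":0,"hand":40},{"dx":0,"dy":0,"dz":40,"wx":0,"wy":0,"wz":0,"hand":40},{"dx":0,"dy":0,"dz":20,"wx":0,"wy":0,"wz":0,"hand":40}]'
python3 - <<'E'
from h import *
p=rw(-30,80,31);need(p,176.55)
for c in K: cv2.imwrite(f"pics/{c}2.png",optics.capture(c))
im=cv2.imread("pics/side2.png"); cv2.imwrite("pics/c2.png",cv2.resize(im[100:250,150:320],None,fx=4,fy=4,interpolation=2)[:600,:800])
E
```

```text
time_s: 7.95
tcp_pos: [0.4645, 0.0925, 0.241]
eef_rot: [179.9, -0.2, 176.5]
contact_force: [1.1, -0.5, -2.3]
gripper_width: 0.05
time_s: 8.32
tcp_pos: [0.4633, 0.0908, 0.1289]
eef_rot: [-180.0, -0.4, 176.5]
contact_force: [0.4, -1.3, -1.4]
gripper_width: 0.0501
t 8.32 tcp [463.3  90.8 128.9] rot [-180.    -0.4  176.5] w 50.1 F [ 0.4 -1.3 -1.4]
 tool now: [-2.6  1.1 97.8]  after turn: [-1.9  1.  97.9]  turn: [-0.  -0.4 -0. ]
```

View pics/c2.png

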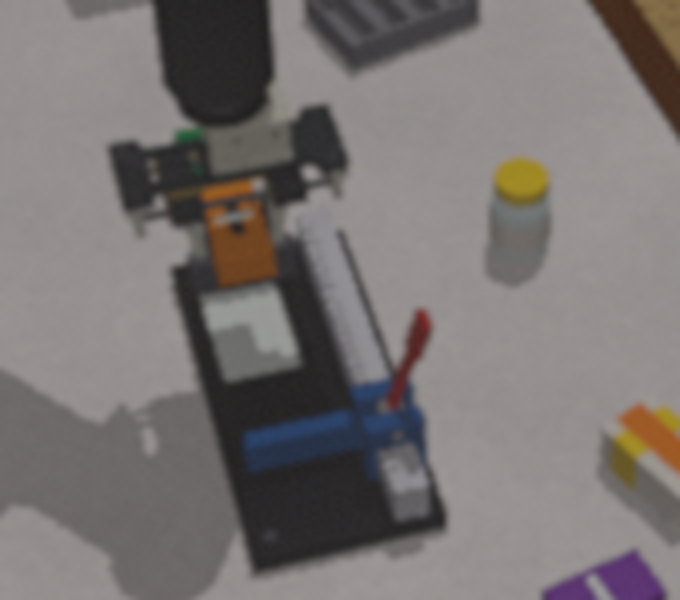

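The block is held level over the pad end (side pixel ~(210,158)), jaws across. Lowering.

```bash
python3 -m crank '[{"dx":-1.5,"dy":0,"dz":30,"wx":0,"wy":0,"wz":0,"hand":40},{"dx":0,"dy":0,"dz":30,"wx":0,"wy":0,"wz":0,"hand":40},{"dx":0,"dy":0,"dz":20,"wx":0,"wy":0,"wz":0,"hand":40},{"dx":0,"dy":0,"dz":8,"wx":0,"wy":0,"wz":0,"hand":40},{"dx":0,"dy":0,"dz":4,"wx":0,"wy":0,"wz":0,"hand":40},{"dx":0,"dy":0,"dz":0,"wx":0,"wy":0,"wz":0,"hand":40}]'
python3 - <<'E'
from h import *
p=rw(-30,80,31);need(p,176.55)
E
```

```text
time_s: 9.18
tcp_pos: [0.4667, 0.0916, 0.0398]
eef_rot: [179.9, -0.1, 176.5]
contact_force: [0.4, -0.2, -2.0]
gripper_width: 0.0497
t 9.18 tcp [466.7  91.6  39.8] rot [ 1.799e+02 -1.000e-01  1.765e+02] w 49.7 F [ 0.4 -0.2 -2. ]
 tool now: [ 1.4 -0.1  8.8]  after turn: [ 1.4 -0.1  8.8]  turn: [ 0.1 -0.1 -0. ]
```

```bash
python3 -m crank '[{"dx":0,"dy":0,"dz":4,"wx":0,"wy":0,"wz":0,"hand":40},{"dx":0,"dy":0,"dz":2.5,"wx":0,"wy":0,"wz":0,"hand":40},{"dx":0,"dy":0,"dz":0,"wx":0,"wy":0,"wz":0,"hand":40}]'
python3 -m crank '[{"dx":0,"dy":0,"dz":1.5,"wx":0,"wy":0,"wz":0,"hand":40},{"dx":0,"dy":0,"dz":0,"wx":0,"wy":0,"wz":0,"hand":40}]'
```

```text
time_s: 9.55
tcp_pos: [0.4661, 0.0913, 0.0326]
eef_rot: [180.0, -0.2, 176.5]
contact_force: [0.1, 0.5, -2.2]
gripper_width: 0.0498
time_s: 9.8
tcp_pos: [0.4663, 0.0914, 0.0312]
eef_rot: [180.0, -0.2, 176.5]
contact_force: [-0.5, 0.3, -0.7]
gripper_width: 0.0497
```

```bash
python3 -m crank '[{"dx":0,"dy":0,"dz":1,"wx":0,"wy":0,"wz":0,"hand":40},{"dx":0,"dy":0,"dz":0,"wx":0,"wy":0,"wz":0,"hand":40},{"dx":0,"dy":0,"dz":0,"wx":0,"wy":0,"wz":0,"hand":72},{"dx":0,"dy":0,"dz":0,"wx":0,"wy":0,"wz":0,"hand":72},{"dx":0,"dy":0,"dz":0,"wx":0,"wy":0,"wz":0,"hand":72},{"dx":0,"dy":0,"dz":-15,"wx":0,"wy":0,"wz":0,"hand":72},{"dx":0,"dy":0,"dz":-50,"wx":0,"wy":0,"wz":0,"hand":72},{"dx":0,"dy":0,"dz":-60,"wx":0,"wy":0,"wz":0,"hand":72},{"dx":0,"dy":0,"dz":-60,"wx":0,"wy":0,"wz":0,"hand":0},{"dx":0,"dy":0,"dz":-20,"wx":0,"wy":0,"wz":0,"hand":0}]'
python3 - <<'E'
from h import *
img={}
for c in K: img[c]=optics.capture(c);cv2.imwrite(f"pics/{c}3.png",img[c])
p=rw(-30,80,0); b=block(img,[p[0],p[1],RAIL[2]],.02,("side",));print(b[0],np.degrees(b[0][2]),p)
overlay(img["side"],"side",[T(box(-25,25,-45,45,20,60),b[0])],"pics/o3.png",(180,130,320,290))
E
```

```text
time_s: 11.05
tcp_pos: [0.4683, 0.0918, 0.2393]
eef_rot: [179.8, 0.1, 176.5]
contact_force: [-0.1, 0.4, -0.8]
gripper_width: 0.0489
[ 0.46782291  0.08822095 -0.04062187] -2.3274617290778385 [0.46526857 0.09166034 0.        ]
```

View pics/o3.png

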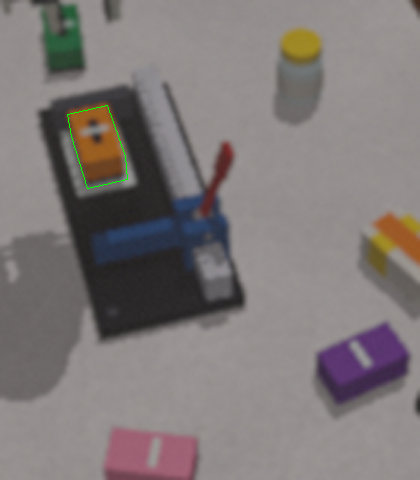

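The block lies lengthwise on the pad, about 5 mm short of the end stop (side (212,180)), in line with the rail. Next: turn the closed gripper a quarter so its body clears the lever, then go behind the blue arm.

```bash
python3 -m crank '[{"dx":0,"dy":0,"dz":0,"wx":0,"wy":0,"wz":10,"hand":0},{"dx":0,"dy":0,"dz":0,"wx":0,"wy":0,"wz":10,"hand":0},{"dx":0,"dy":0,"dz":0,"wx":0,"wy":0,"wz":10,"hand":0},{"dx":0,"dy":0,"dz":0,"wx":0,"wy":0,"wz":10,"hand":0},{"dx":0,"dy":0,"dz":0,"wx":0,"wy":0,"wz":10,"hand":0},{"dx":0,"dy":0,"dz":0,"wx":0,"wy":0,"wz":10,"hand":0},{"dx":0,"dy":0,"dz":0,"wx":0,"wy":0,"wz":10,"hand":0},{"dx":0,"dy":0,"dz":0,"wx":0,"wy":0,"wz":10,"hand":0},{"dx":0,"dy":0,"dz":0,"wx":0,"wy":0,"wz":10,"hand":0}]'
python3 - <<'E'
from h import *
need(rw(-35,-130,38),86.55)
for n,uv,z in (("jar",(188,141),.085),("carton",(297,140),.045)): print(n,ray("top",uv,z), "tip down",rw(167,12,77))
E
```

```text
time_s: 12.28
tcp_pos: [0.4663, 0.0909, 0.2337]
eef_rot: [-179.7, 0.0, 86.2]
contact_force: [-0.4, 0.0, 0.8]
gripper_width: 0.0008
t 12.28 tcp [466.3  90.9 233.7] rot [-179.7    0.    86.2] w 0.8 F [-0.4  0.   0.8]
 tool now: [-209.3   -3.6  195.8]  after turn: [-209.3   -6.1  195.7]  turn: [-0.3  0.  -0.4]
jar [0.75201759 0.12958737 0.085     ] tip down [0.65781947 0.01192861 0.077     ]
carton [ 0.76017124 -0.18746523  0.045     ] tip down [0.65781947 0.01192861 0.077     ]
```

```bash
python3 -m crank '[{"dx":-40,"dy":-2,"dz":0,"wx":0,"wy":0,"wz":0,"hand":0},{"dx":-50,"dy":-2,"dz":0,"wx":0,"wy":0,"wz":0,"hand":0},{"dx":-50,"dy":-2,"dz":0,"wx":0,"wy":0,"wz":0,"hand":0},{"dx":-45,"dy":0,"dz":0,"wx":0,"wy":0,"wz":0,"hand":0},{"dx":-24,"dy":0,"dz":0,"wx":0,"wy":0,"wz":0,"hand":0},{"dx":0,"dy":0,"dz":45,"wx":0,"wy":0,"wz":0,"hand":0},{"dx":0,"dy":0,"dz":50,"wx":0,"wy":0,"wz":0,"hand":0},{"dx":0,"dy":0,"dz":45,"wx":0,"wy":0,"wz":0,"hand":0},{"dx":0,"dy":0,"dz":0,"wx":0,"wy":0,"wz":0,"hand":0}]'
python3 - <<'E'
from h import *
need(rw(-35,-130,38),86.55)
cv2.imwrite("pics/side4.png",cv2.resize(optics.capture("side")[120:270,160:330],None,fx=4,fy=4,interpolation=2))
E
```

```text
time_s: 13.4
tcp_pos: [0.4443, -0.1173, 0.0916]
eef_rot: [-179.3, 0.0, 86.5]
contact_force: [-0.1, 0.2, 0.8]
gripper_width: 0.0003
t 13.40 tcp [ 444.3 -117.3   91.6] rot [-179.3    0.    86.5] w 0.3 F [-0.1  0.2  0.8]
 tool now: [-0.1  4.  53.6]  after turn: [-0.1  3.4 53.6]  turn: [-0.7  0.  -0.1]
```

View pics/side4.png

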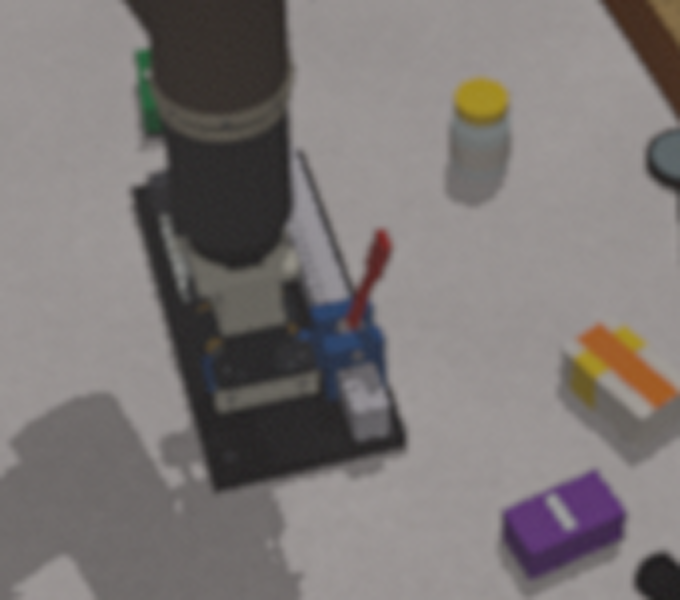

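```bash
python3 -m crank '[{"dx":0,"dy":2,"dz":25,"wx":-0.7,"wy":0,"wz":0,"hand":0},{"dx":0,"dy":0,"dz":20,"wx":0,"wy":0,"wz":0,"hand":0},{"dx":0,"dy":0,"dz":8,"wx":0,"wy":0,"wz":0,"hand":0},{"dx":8,"dy":0,"dz":0,"wx":0,"wy":0,"wz":0,"hand":0},{"dx":8,"dy":0,"dz":0,"wx":0,"wy":0,"wz":0,"hand":0},{"dx":8,"dy":0,"dz":0,"wx":0,"wy":0,"wz":0,"hand":0},{"dx":8,"dy":0,"dz":0,"wx":0,"wy":0,"wz":0,"hand":0},{"dx":8,"dy":0,"dz":0,"wx":0,"wy":0,"wz":0,"hand":0}]'
python3 - <<'E'
from h import *
need(rw(-35,0,38),86.55)
E
```

```text
time_s: 14.45
tcp_pos: [0.4526, -0.0765, 0.0424]
eef_rot: [179.5, -0.0, 86.5]
contact_force: [0.3, -1.7, 1.3]
gripper_width: 0.0005
t 14.45 tcp [452.6 -76.5  42.4] rot [179.5  -0.   86.5] w 0.5 F [ 0.3 -1.7  1.3]
 tool now: [88.6 -2.6  4.4]  after turn: [88.6 -2.5  4.4]  turn: [ 0.5 -0.  -0. ]
```

```bash
python3 -m crank '[{"dx":8,"dy":0,"dz":0,"wx":0,"wy":0,"wz":0,"hand":0},{"dx":8,"dy":0,"dz":0,"wx":0,"wy":0,"wz":0,"hand":0},{"dx":8,"dy":0,"dz":0,"wx":0,"wy":0,"wz":0,"hand":0},{"dx":8,"dy":0,"dz":0,"wx":0,"wy":0,"wz":0,"hand":0},{"dx":8,"dy":0,"dz":0,"wx":0,"wy":0,"wz":0,"hand":0},{"dx":8,"dy":0,"dz":0,"wx":0,"wy":0,"wz":0,"hand":0},{"dx":8,"dy":0,"dz":0,"wx":0,"wy":0,"wz":0,"hand":0}]'
python3 - <<'E'
from h import *
need(rw(-35,0,40),86.55)
cv2.imwrite("pics/side5.png",cv2.resize(optics.capture("side")[120:270,160:330],None,fx=4,fy=4,interpolation=2))
E
```

```text
time_s: 15.32
tcp_pos: [0.4556, -0.0207, 0.042]
eef_rot: [179.5, -0.0, 86.5]
contact_force: [0.0, -2.3, 1.6]
gripper_width: 0.0003
t 15.32 tcp [455.6 -20.7  42. ] rot [179.5  -0.   86.5] w 0.3 F [ 0.  -2.3  1.6]
 tool now: [32.8 -2.1  2.1]  after turn: [32.8 -2.1  2. ]  turn: [ 0.5 -0.  -0. ]
```

View pics/side5.png

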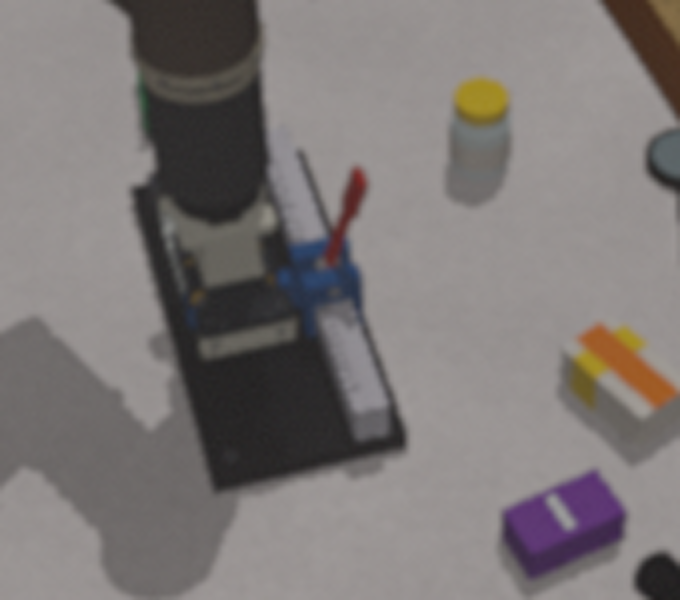

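The blue stop is following (saddle now at crop (325,280)), force 2 N. Continuing slowly.

```bash
python3 -m crank '[{"dx":6,"dy":0,"dz":0,"wx":0,"wy":0,"wz":0,"hand":0},{"dx":6,"dy":0,"dz":0,"wx":0,"wy":0,"wz":0,"hand":0},{"dx":4,"dy":0,"dz":0,"wx":0,"wy":0,"wz":0,"hand":0},{"dx":3,"dy":0,"dz":0,"wx":0,"wy":0,"wz":0,"hand":0}]'
python3 -m crank '[{"dx":3,"dy":0,"dz":0,"wx":0,"wy":0,"wz":0,"hand":0},{"dx":3,"dy":0,"dz":0,"wx":0,"wy":0,"wz":0,"hand":0}]'
python3 - <<'E'
from h import *
need(rw(-35,0,40),86.55)
E
```

```text
time_s: 15.88
tcp_pos: [0.4567, -0.002, 0.0421]
eef_rot: [179.5, -0.0, 86.5]
contact_force: [-0.3, -3.5, -0.1]
gripper_width: 0.0003
time_s: 16.12
tcp_pos: [0.4571, 0.0038, 0.0421]
eef_rot: [179.5, -0.0, 86.5]
contact_force: [-0.6, -1.7, -0.3]
gripper_width: 0.0004
t 16.12 tcp [457.1   3.8  42.1] rot [179.5  -0.   86.5] w 0.4 F [-0.6 -1.7 -0.3]
 tool now: [ 8.2 -2.1  2.1]  after turn: [ 8.2 -2.1  2.1]  turn: [ 0.5 -0.  -0.1]
```

```bash
for i in 1; do python3 -m crank '[{"dx":2,"dy":0,"dz":0,"wx":0,"wy":0,"wz":0,"hand":0},{"dx":2,"dy":0,"dz":0,"wx":0,"wy":0,"wz":0,"hand":0}]'; done
python3 -m crank '[{"dx":2,"dy":0,"dz":0,"wx":0,"wy":0,"wz":0,"hand":0},{"dx":1,"dy":0,"dz":0,"wx":0,"wy":0,"wz":0,"hand":0}]'
python3 -m crank '[{"dx":1,"dy":0,"dz":0,"wx":0,"wy":0,"wz":0,"hand":0},{"dx":0,"dy":0,"dz":0,"wx":0,"wy":0,"wz":0,"hand":0}]'
```

```text
time_s: 16.38
tcp_pos: [0.4573, 0.0078, 0.0421]
eef_rot: [179.5, -0.0, 86.5]
contact_force: [-0.8, -1.5, -0.9]
gripper_width: 0.0011
time_s: 16.62
tcp_pos: [0.4575, 0.0108, 0.042]
eef_rot: [179.5, -0.0, 86.5]
contact_force: [-0.7, -0.7, -0.7]
gripper_width: 0.0003
time_s: 16.88
tcp_pos: [0.4577, 0.0118, 0.0421]
eef_rot: [179.5, -0.0, 86.5]
contact_force: [-1.2, -1.2, 0.2]
gripper_width: 0.0004
```

```bash

python3 -m crank '[{"dx":1.5,"dy":0,"dz":0,"wx":0,"wy":0,"wz":0,"hand":0},{"dx":1.5,"dy":0,"dz":0,"wx":0,"wy":0,"wz":0,"hand":0}]'
python3 -m crank '[{"dx":1,"dy":0,"dz":0,"wx":0,"wy":0,"wz":0,"hand":0},{"dx":1,"dy":0,"dz":0,"wx":0,"wy":0,"wz":0,"hand":0}]'
python3 - <<'E'
from h import *
img={"side":optics.capture("side")}
c="side"
cv2.imwrite("pics/side6.png",img[c])
cv2.imwrite("pics/c6.png",cv2.resize(img[c][120:270,160:330],None,fx=4,fy=4,interpolation=2))
W=win(c,T(box(-85,85,-180,180,0,60),RAIL))
E
```

```text
time_s: 17.12
tcp_pos: [0.4579, 0.0147, 0.0421]
eef_rot: [179.5, -0.0, 86.5]
contact_force: [-0.7, -3.2, 0.4]
gripper_width: -0.0002
time_s: 17.38
tcp_pos: [0.458, 0.0167, 0.0421]
eef_rot: [179.5, -0.0, 86.5]
contact_force: [-0.8, -3.0, -1.1]
gripper_width: 0.0006
```

View pics/c6.png

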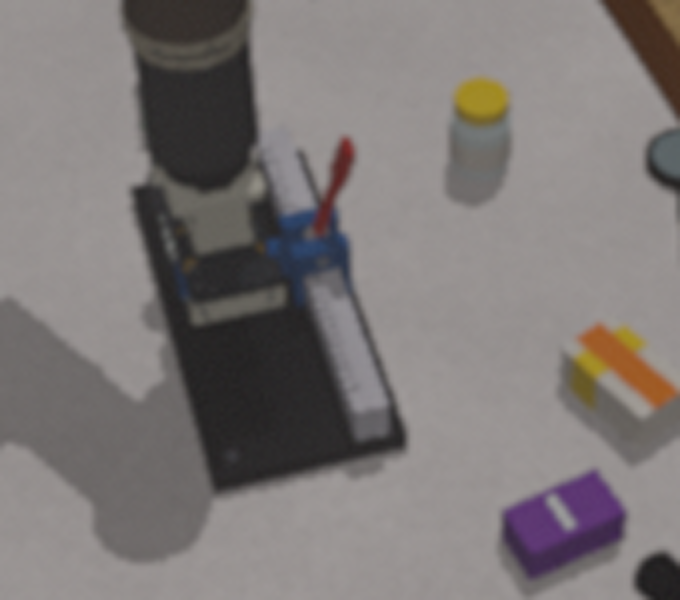

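```bash

python3 -m crank '[{"dx":1,"dy":0,"dz":0,"wx":0,"wy":0,"wz":0,"hand":0},{"dx":1,"dy":0,"dz":0,"wx":0,"wy":0,"wz":0,"hand":0}]'|sed -n 2,4p
python3 -m crank '[{"dx":1,"dy":0,"dz":0,"wx":0,"wy":0,"wz":0,"hand":0},{"dx":1,"dy":0,"dz":0,"wx":0,"wy":0,"wz":0,"hand":0}]'|sed -n 2,4p
python3 - <<'E'
from h import *
c="side";im=optics.capture(c)
for c_ in (.12,.13,.14,.15):
    pass
overlay(im,c,[T(box(29,81,-110+k-56,-110+k,60,89),RAIL) for k in (135,150)],"pics/o7.png",(190,150,290,230),6)
E
```

```text
tcp_pos: [0.4581, 0.0187, 0.0421]
eef_rot: [179.5, -0.0, 86.5]
contact_force: [-0.6, -3.5, 0.2]
tcp_pos: [0.4581, 0.0198, 0.0421]
eef_rot: [179.5, 0.1, 86.5]
contact_force: [3.0, -15.3, -0.1]
```

View pics/o7.png

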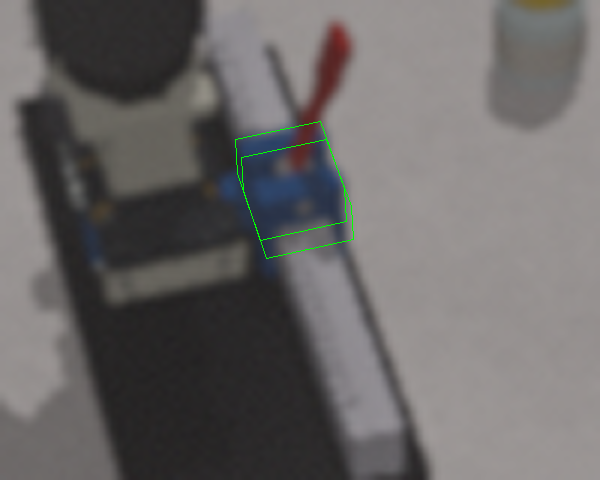

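Force jumped to 15 N within the last 1 mm, so the stop is snug (saddle overlay ≈0.145–0.15). Retreat, lift, look.

```bash

python3 -m crank '[{"dx":-10,"dy":0,"dz":0,"wx":0,"wy":0,"wz":0,"hand":0},{"dx":-25,"dy":0,"dz":0,"wx":0,"wy":0,"wz":0,"hand":0},{"dx":0,"dy":0,"dz":-40,"wx":0,"wy":0,"wz":0,"hand":0},{"dx":0,"dy":0,"dz":-50,"wx":0,"wy":0,"wz":0,"hand":0},{"dx":0,"dy":0,"dz":-50,"wx":0,"wy":0,"wz":0,"hand":0},{"dx":-50,"dy":-20,"dz":-50,"wx":0,"wy":0,"wz":0,"hand":0},{"dx":-60,"dy":-20,"dz":0,"wx":0,"wy":0,"wz":0,"hand":0},{"dx":-60,"dy":0,"dz":0,"wx":0,"wy":0,"wz":0,"hand":0},{"dx":-60,"dy":0,"dz":0,"wx":0,"wy":0,"wz":0,"hand":0},{"dx":-30,"dy":0,"dz":0,"wx":0,"wy":0,"wz":0,"hand":0}]'
python3 - <<'E'
from h import *
img={}
for c in K:
    img[c]=optics.capture(c);cv2.imwrite(f"pics/{c}8.png",img[c])
    for n in ("lever_tip","lever_pivot","stop_face"): print(c,n,[(np.round(d["centre"],1),round(d["conf"],2)) for d in finder.place_of(n,c)])
for t in (148,150,152):
    y=t-110
    for c in K: print(t,c,"pivot",proj(c,rw(55,y-28,77)).round(1),"tip0",proj(c,rw(55,y-28,189)).round(1))
P=[T(box(29,81,-16,40,60,89),RAIL),T(box(-68,37,22,40,25,59),RAIL),T(box(-55,-5,40,130,20,60),RAIL)]
overlay(img["side"],"side",P,"pics/o8s.png",(190,130,290,230),6)
overlay(img["top"],"top",P,"pics/o8t.png",(150,170,310,280),5)
E
```

```text
time_s: 19.23
tcp_pos: [0.4023, -0.2658, 0.2244]
eef_rot: [179.4, -0.1, 86.4]
contact_force: [0.3, 0.2, 0.8]
gripper_width: 0.0005
side lever_tip [(array([243.7, 157.1]), 0.65)]
side lever_pivot [(array([235.6, 179.9]), 0.68)]
side stop_face [(array([223.3, 200.2]), 0.27)]
top lever_tip [(array([219.8, 193.2]), 0.48)]
top lever_pivot [(array([228.5, 211.3]), 0.55)]
top stop_face []
148 side pivot [[238.1 179.5]] tip0 [[236.7 156.8]]
148 top pivot [[227.5 211.3]] tip0 [[224.  204.9]]
150 side pivot [[237.9 179.1]] tip0 [[236.5 156.4]]
150 top pivot [[226.8 211.3]] tip0 [[223.2 204.9]]
152 side pivot [[237.8 178.7]] tip0 [[236.4 156. ]]
152 top pivot [[226.1 211.3]] tip0 [[222.4 204.8]]
```

View pics/o8s.png

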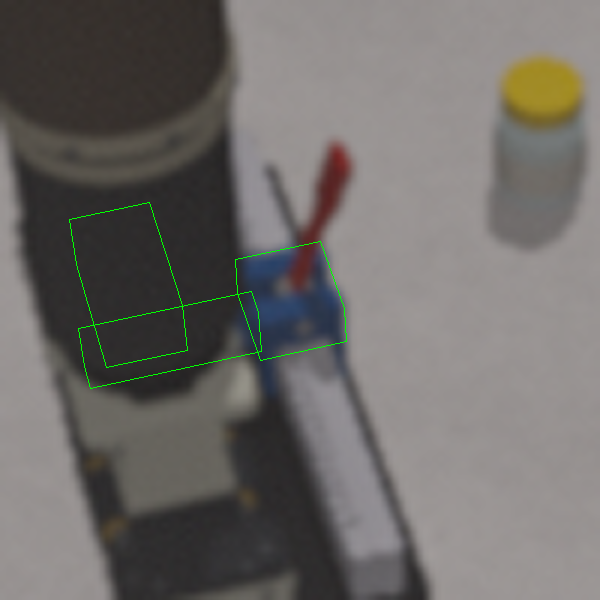

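View pics/o8t.png

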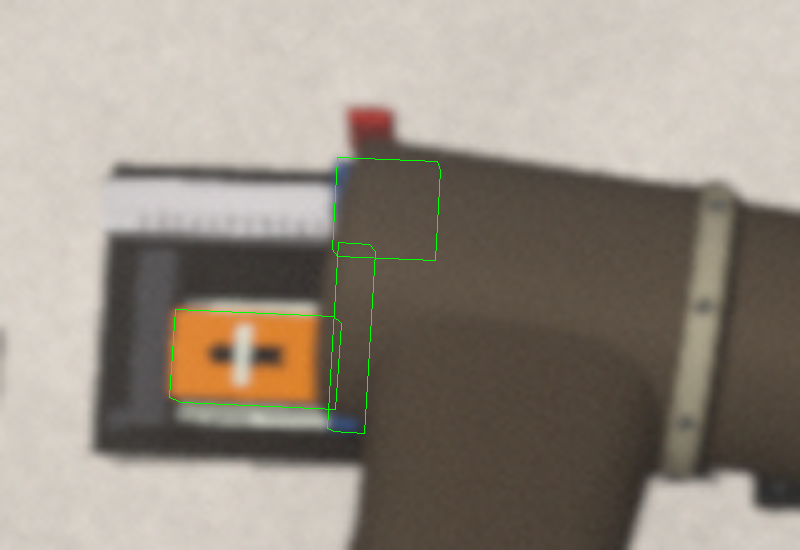

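Top/side pics: block sits against the end stop (left end crop (172,350)) and stop at ≈0.149; the lever already leans ~0.25 rad to +x (tip at side (244,157)). Now go beside the paddle on its robot side.

```bash
python3 - <<'E'
from h import *
need(rw(35,9,224),86.55)
E
```

```text
t 19.62 tcp [ 402.8 -262.6  224.3] rot [ 1.795e+02 -1.000e-01  8.660e+01] w 0.6 F [0.1 1.2 0.4]
 tool now: [286.3 106.2   1.6]  after turn: [286.4 106.1   0.3]  turn: [ 0.5 -0.1  0. ]
```

```bash

python3 -m crank '[{"dx":55,"dy":15,"dz":0,"wx":0.5,"wy":0,"wz":0,"hand":0},{"dx":55,"dy":20,"dz":0,"wx":0,"wy":0,"wz":0,"hand":0},{"dx":55,"dy":20,"dz":0,"wx":0,"wy":0,"wz":0,"hand":0},{"dx":55,"dy":20,"dz":0,"wx":0,"wy":0,"wz":0,"hand":0},{"dx":45,"dy":20,"dz":0,"wx":0,"wy":0,"wz":0,"hand":0},{"dx":21,"dy":11,"dz":0,"wx":0,"wy":0,"wz":0,"hand":0},{"dx":0,"dy":0,"dz":0,"wx":0,"wy":0,"wz":0,"hand":0}]'
python3 - <<'E'
from h import *
need(rw(35,9,170),86.55)
cv2.imwrite("pics/side9.png",cv2.resize(optics.capture("side")[110:230,170:310],None,fx=5,fy=5,interpolation=2))
E
```

```text
time_s: 20.5
tcp_pos: [0.526, 0.0174, 0.2242]
eef_rot: [-180.0, -0.0, 86.7]
contact_force: [-0.4, -0.8, -0.2]
gripper_width: 0.0005
t 20.50 tcp [526.   17.4 224.2] rot [-180.    -0.    86.7] w 0.5 F [-0.4 -0.8 -0.2]
 tool now: [-0.5 -0.1 54.2]  after turn: [-0.5 -0.1 54.2]  turn: [-0.  -0.   0.1]
```

View pics/side9.png

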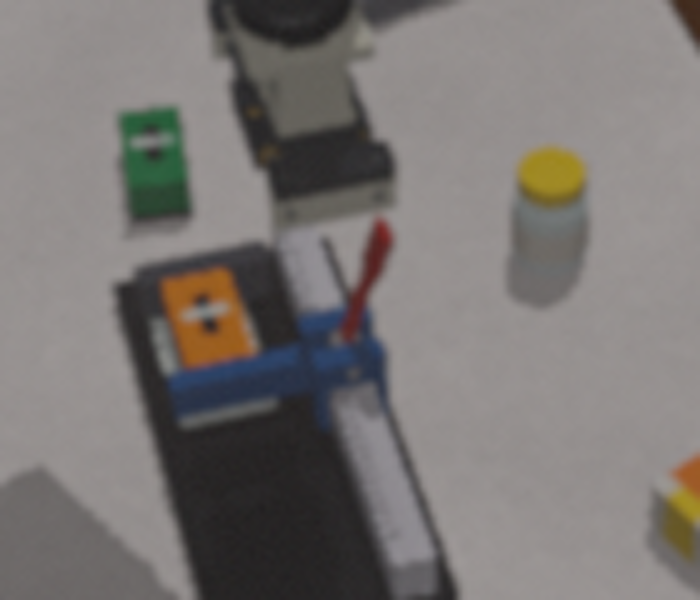

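```bash
python3 - <<'E'
from h import *
s=get_state()["tcp_pos"]
print((proj("side",s)-[170,110])*5,(proj("side",s+[0,0,.066])-[170,110])*5)
E
python3 -m crank '[{"dx":0,"dy":0,"dz":30,"wx":0,"wy":0,"wz":0,"hand":0},{"dx":0,"dy":0,"dz":24,"wx":0,"wy":0,"wz":0,"hand":0},{"dx":0,"dy":8,"dz":0,"wx":0,"wy":0,"wz":0,"hand":0},{"dx":0,"dy":8,"dz":0,"wx":0,"wy":0,"wz":0,"hand":0},{"dx":0,"dy":8,"dz":0,"wx":0,"wy":0,"wz":0,"hand":0},{"dx":0,"dy":4,"dz":0,"wx":0,"wy":0,"wz":0,"hand":0}]'
python3 - <<'E'
from h import *
need(rw(63,10,170),86.55)
cv2.imwrite("pics/side10.png",cv2.resize(optics.capture("side")[110:230,170:310],None,fx=5,fy=5,interpolation=2))
E
```

```text
[[301.67990132 203.61301399]] [[296.16713069 128.85723801]]
time_s: 21.3
tcp_pos: [0.5546, 0.0139, 0.1711]
eef_rot: [179.9, -0.1, 86.5]
contact_force: [-0.3, 0.4, -0.8]
gripper_width: 0.0005
t 21.30 tcp [554.6  13.9 171.1] rot [ 1.799e+02 -1.000e-01  8.650e+01] w 0.5 F [-0.3  0.4 -0.8]
 tool now: [ 2.2 -0.9  1.1]  after turn: [ 2.2 -0.9  1.1]  turn: [ 0.1 -0.1 -0.1]
```

View pics/side10.png

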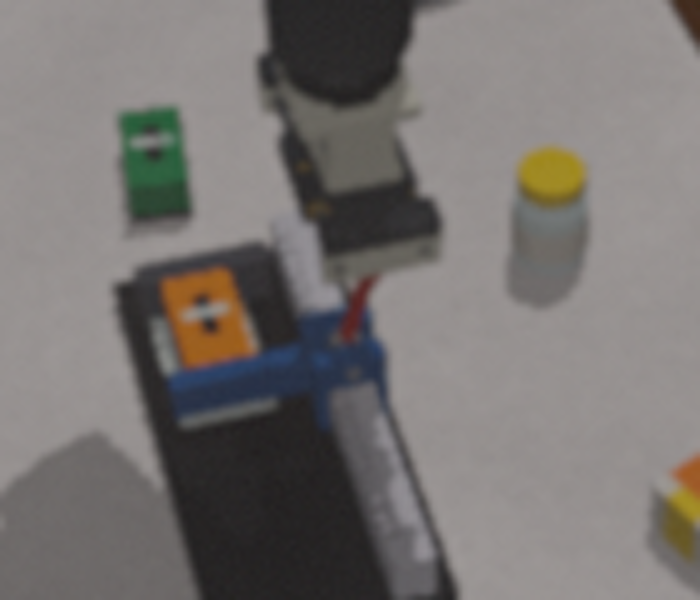

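```bash

python3 -m crank '[{"dx":0.3,"dy":6,"dz":1.7,"wx":0,"wy":0,"wz":0,"hand":0},{"dx":0.3,"dy":7,"dz":1.7,"wx":0,"wy":0,"wz":0,"hand":0},{"dx":0.3,"dy":8.5,"dz":4,"wx":0,"wy":0,"wz":0,"hand":0},{"dx":0.3,"dy":8.5,"dz":4,"wx":0,"wy":0,"wz":0,"hand":0},{"dx":0.3,"dy":7.7,"dz":5.8,"wx":0,"wy":0,"wz":0,"hand":0},{"dx":0.3,"dy":7.7,"dz":5.8,"wx":0,"wy":0,"wz":0,"hand":0}]'
python3 - <<'E'
from h import *
need(rw(109,11,147),86.55)
cv2.imwrite("pics/side11.png",cv2.resize(optics.capture("side")[110:230,170:310],None,fx=5,fy=5,interpolation=2))
E
```

```text
time_s: 22.1
tcp_pos: [0.5995, 0.013, 0.1469]
eef_rot: [-180.0, -0.0, 86.5]
contact_force: [-0.9, -0.3, 0.1]
gripper_width: 0.0003
t 22.10 tcp [599.5  13.  146.9] rot [-180.    -0.    86.5] w 0.3 F [-0.9 -0.3  0.1]
 tool now: [ 1.4  0.2 -0.1]  after turn: [ 1.4  0.2 -0.1]  turn: [-0. -0. -0.]
```

View pics/side11.png

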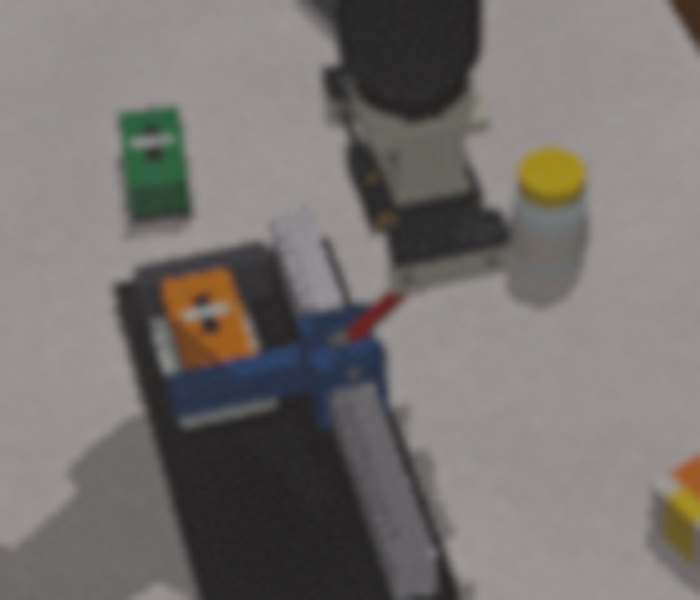

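```bash

python3 -m crank '[{"dx":0.3,"dy":6.4,"dz":7,"wx":0,"wy":0,"wz":0,"hand":0},{"dx":0.3,"dy":6.3,"dz":7,"wx":0,"wy":0,"wz":0,"hand":0},{"dx":0.3,"dy":5,"dz":8,"wx":0,"wy":0,"wz":0,"hand":0},{"dx":0.3,"dy":4.5,"dz":8.5,"wx":0,"wy":0,"wz":0,"hand":0}]'
python3 -m crank '[{"dx":0.2,"dy":3.5,"dz":9,"wx":0,"wy":0,"wz":0,"hand":0},{"dx":0.2,"dy":2.7,"dz":9,"wx":0,"wy":0,"wz":0,"hand":0},{"dx":0.2,"dy":1.3,"dz":7,"wx":0,"wy":0,"wz":0,"hand":0},{"dx":0.2,"dy":1,"dz":5,"wx":0,"wy":0,"wz":0,"hand":0}]'
python3 - <<'E'
from h import *
need(rw(140,12,84.5),86.55)
E
```

```text
time_s: 22.65
tcp_pos: [0.6217, 0.0126, 0.1167]
eef_rot: [180.0, -0.0, 86.5]
contact_force: [-2.1, -3.8, 6.7]
gripper_width: -0.0001
time_s: 23.15
tcp_pos: [0.63, 0.0134, 0.0866]
eef_rot: [180.0, -0.0, 86.5]
contact_force: [-0.1, -2.6, 3.0]
gripper_width: 0.0008
t 23.15 tcp [630.   13.4  86.6] rot [180.   -0.   86.5] w 0.8 F [-0.1 -2.6  3. ]
 tool now: [0.2 0.9 2.1]  after turn: [0.2 0.9 2.1]  turn: [ 0. -0. -0.]
```

Now press down until the limit.

```bash

python3 -m crank '[{"dx":0,"dy":0,"dz":2,"wx":0,"wy":0,"wz":0,"hand":0},{"dx":0,"dy":0,"dz":0,"wx":0,"wy":0,"wz":0,"hand":0}]'
python3 -m crank '[{"dx":0,"dy":0,"dz":1.5,"wx":0,"wy":0,"wz":0,"hand":0},{"dx":0,"dy":0,"dz":0,"wx":0,"wy":0,"wz":0,"hand":0}]'
```

```text
time_s: 23.4
tcp_pos: [0.63, 0.0132, 0.0852]
eef_rot: [180.0, -0.0, 86.5]
contact_force: [0.0, -1.8, 5.3]
gripper_width: 0.0008
time_s: 23.65
tcp_pos: [0.6301, 0.0132, 0.0848]
eef_rot: [179.9, -0.0, 86.5]
contact_force: [-4.1, -2.2, 11.6]
gripper_width: 0.0003
```

```bash

python3 -m crank '[{"dx":0,"dy":0,"dz":1.5,"wx":0,"wy":0,"wz":0,"hand":0},{"dx":0,"dy":0,"dz":0,"wx":0,"wy":0,"wz":0,"hand":0}]'
python3 -m crank '[{"dx":0,"dy":0,"dz":1,"wx":0,"wy":0,"wz":0,"hand":0},{"dx":0,"dy":0,"dz":0,"wx":0,"wy":0,"wz":0,"hand":0}]'
```

```text
time_s: 23.9
tcp_pos: [0.6302, 0.0132, 0.0845]
eef_rot: [179.9, -0.0, 86.6]
contact_force: [-7.9, -1.3, 19.5]
gripper_width: 0.0005
time_s: 24.15
tcp_pos: [0.6302, 0.0132, 0.0842]
eef_rot: [179.9, -0.0, 86.6]
contact_force: [-9.9, -1.5, 24.6]
gripper_width: 0.0008
```

At the hard limit (24 N, no further motion; height matches 1.55 rad). Lifting off and moving clear.

```bash

python3 -m crank '[{"dx":0,"dy":0,"dz":-10,"wx":0,"wy":0,"wz":0,"hand":0},{"dx":0,"dy":0,"dz":-40,"wx":0,"wy":0,"wz":0,"hand":0},{"dx":0,"dy":0,"dz":-50,"wx":0,"wy":0,"wz":0,"hand":0},{"dx":0,"dy":0,"dz":-50,"wx":0,"wy":0,"wz":0,"hand":0},{"dx":50,"dy":-30,"dz":-30,"wx":0,"wy":0,"wz":0,"hand":0},{"dx":60,"dy":-40,"dz":0,"wx":0,"wy":0,"wz":0,"hand":0},{"dx":60,"dy":-40,"dz":0,"wx":0,"wy":0,"wz":0,"hand":0},{"dx":60,"dy":-40,"dz":0,"wx":0,"wy":0,"wz":0,"hand":0},{"dx":60,"dy":-30,"dz":0,"wx":0,"wy":0,"wz":0,"hand":0},{"dx":60,"dy":0,"dz":0,"wx":0,"wy":0,"wz":0,"hand":0}]'
python3 -m crank '[{"dx":60,"dy":0,"dz":0,"wx":0,"wy":0,"wz":0,"hand":0},{"dx":60,"dy":0,"dz":0,"wx":0,"wy":0,"wz":0,"hand":0},{"dx":0,"dy":0,"dz":0,"wx":0,"wy":0,"wz":0,"hand":0}]'
python3 - <<'E'
from h import *
img={}
for c in K:
    img[c]=optics.capture(c);cv2.imwrite(f"pics/{c}12.png",img[c])
    for n in ("lever_tip","lever_pivot","stop_face"): print(c,n,[(np.round(d["centre"],1),round(d["conf"],2)) for d in finder.place_of(n,c)])
    print(proj(c,rw(167,12,79)),proj(c,rw(55,12,77)))
b=block(img,[*rw(-30,85,0)[:2],RAIL[2]],.02,("top","side"));c0=b[0];d=c0[:2]-RAIL[:2];cs,sn=np.cos(RAIL[2]),np.sin(RAIL[2])
print("block in rail mm",1000*np.array([cs*d[0]+sn*d[1],-sn*d[0]+cs*d[1]]),"yaw rel",np.degrees(c0[2]-RAIL[2]))
cv2.imwrite("pics/s12.png",cv2.resize(img["side"][110:230,170:310],None,fx=5,fy=5,interpolation=2))
cv2.imwrite("pics/t12.png",cv2.resize(img["top"][160:280,150:310],None,fx=5,fy=5,interpolation=2))
E
```

```text
time_s: 25.4
tcp_pos: [0.487, 0.344, 0.2606]
eef_rot: [180.0, -0.2, 86.6]
contact_force: [1.5, 0.3, 0.5]
gripper_width: 0.0002
time_s: 25.78
tcp_pos: [0.4952, 0.4655, 0.2571]
eef_rot: [-179.9, 0.1, 86.7]
contact_force: [-0.5, -0.5, -0.1]
gripper_width: 0.0005
side lever_tip [(array([268.2, 174.8]), 0.6)]
side lever_pivot [(array([233.8, 177. ]), 0.73)]
side stop_face [(array([212.5, 185.3]), 0.9), (array([315.3, 216.3]), 0.21)]
[[268.29845433 172.19193138]] [[237.9256507  179.13093304]]
top lever_tip [(array([228.8, 171.4]), 0.67)]
top lever_pivot [(array([228.3, 210.3]), 0.84)]
top stop_face [(array([217.9, 241.1]), 0.65)]
[[228.98600659 172.43303262]] [[226.82345391 211.27935033]]
block in rail mm [-29.48666545  86.19673608] yaw rel 2.2238396916744763
```

View pics/s12.png

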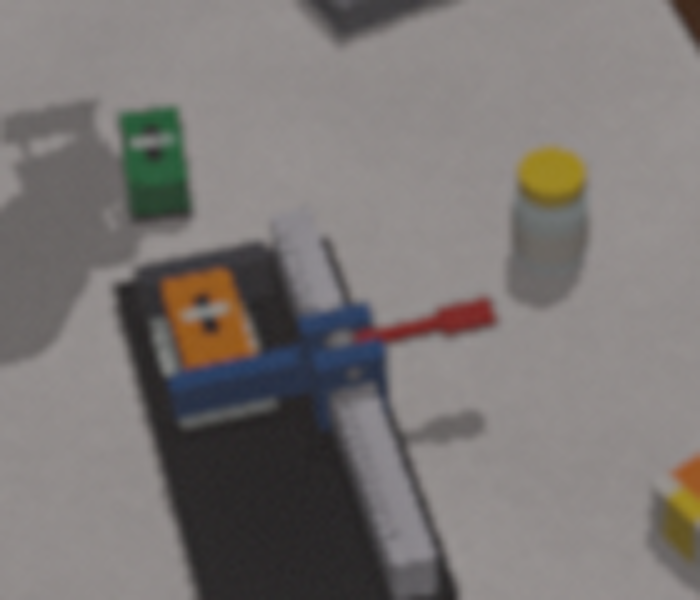

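View pics/t12.png

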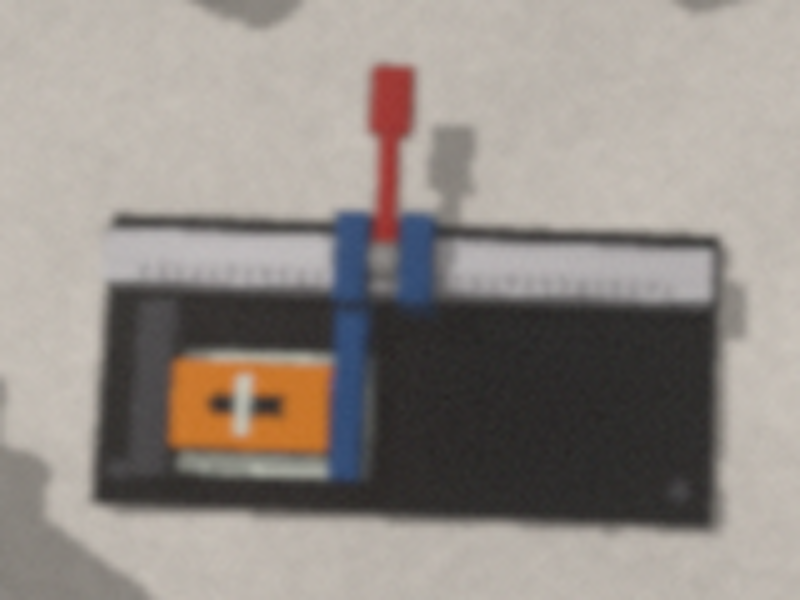

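```bash
python3 - <<'E'
from h import *
for f in("top8","top12"):
    im=cv2.imread(f"pics/{f}.png").astype(float); s=im[:,:,2]-im[:,:,0]
    for name,cols,r in (("upper",range(187,213),(226,238)),("lower",range(187,213),(240,258))):
        P=[]
        for u in cols:
            col=s[r[0]:r[1],u]; h=(s[238:244,u].max())/2
            idx=np.where(np.diff((col>h).astype(int))!=0)[0]
            if len(idx): i=idx[0];P.append((u,r[0]+i+(h-col[i])/(col[i+1]-col[i])))
        P=np.array(P);z=.06 if name=="upper" else .06
        W=np.array([ray("top",p,.06) for p in P]); k=np.polyfit(W[:,1],W[:,0],1); print(f,name,len(P),"yaw",-np.degrees(np.arctan(k[0])),"rail -3.45")
    for v in (236,240,244,247):
        row=s[v,176:224];h=row.max()/2;i=np.where(row>h)[0];a,b=i[0],i[-1]
        ua=176+a-1+(h-row[a-1])/(row[a]-row[a-1]);ub=176+b+(row[b]-h)/(row[b]-row[b+1])
        d=[ray("top",(u,v),.06)[:2]-RAIL[:2] for u in(ua,ub)]
        print(v,"ends rail y",[round(1000*(-np.sin(RAIL[2])*q[0]+np.cos(RAIL[2])*q[1]),1) for q in d])
E
```

```text
top8 upper 26 yaw -4.0904277587103435 rail -3.45
top8 lower 26 yaw -7.777793046112777 rail -3.45
236 ends rail y [np.float64(131.1), np.float64(48.7)]
240 ends rail y [np.float64(131.5), np.float64(48.8)]
244 ends rail y [np.float64(130.9), np.float64(48.2)]
247 ends rail y [np.float64(130.5), np.float64(47.5)]
top12 upper 26 yaw -4.085458745094941 rail -3.45
top12 lower 26 yaw -7.725191425088572 rail -3.45
236 ends rail y [np.float64(131.1), np.float64(42.5)]
240 ends rail y [np.float64(131.4), np.float64(42.2)]
244 ends rail y [np.float64(130.9), np.float64(41.8)]
247 ends rail y [np.float64(130.6), np.float64(41.6)]
```

The side and top pictures show the lever lying level (tip at top (228.8,171.4), expected (229,172.4)). The block runs from rail y≈131 to 42 mm, 89 mm long, so there is no gap at either stop. Green block, jar and carton are undisturbed. Handing in.

```bash
python3 -c "
from plant import order,get_state
print(order.close_job(),get_state()['time_s'])"
```

```text
the job is handed in; nothing more can be done
the job is handed in; nothing more can be done
```

The amber block is clamped on the viewing rail and the job is handed in, at about 26 s on the robot's clock, well within 66 s. I laid the block lengthwise on the white pad and pushed the blue stop up behind it until the force jumped to about 15 N. I then swung the red lever over and pressed it down until it would go no further at about 25 N, and moved the arm clear.

**Checks that agreed:**
- **Block:** its visible ends are at about rail y = 131 and 42 mm. That spans the gap between the end stop and the sliding stop to within about 2 mm.
- **Stop:** it stands at a travel of about 0.149 m, close to the 0.150 m a snug 90 mm block needs.
- **Lever:** it lies level, with its tip within about 1 pixel of the expected spot in the top picture and 2.6 pixels lower in the side picture.
- **Other objects:** the green block and the jar look unmoved in the last pictures. The carton shows only partly in that crop and also looks unmoved; I did not measure any of the three.

**Checks that disagreed:**
- A model fit put the block about 2° off the rail's direction.
- A line fit on the block's lower edge was about 4° off.
- I put both down to neighbouring colours and the insect mark, because the upper edge is within 0.7° of the rail and the two ends lie along the stops. I did not settle it further.

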